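# Hold a tree core under the stereo microscope

## Robot

A 6-joint arm with a two-finger parallel gripper is mounted at the origin on the work surface. World frame = base frame: x ahead of the robot, y to its left, z up, the work surface at z = 0. Lengths are in mm, angles in rad, forces in N, time in s.
With the tool pointing down it reaches from about 350 to 875 mm from the base axis. Payload 4.2 kg.
Tool frame: the origin (TCP) lies midway between the tips of the shut fingers; the grasp point (between the pads) lies behind it (arm.tcp_to_grasp is the z of the grasp point in the tool frame, in mm); z points along the fingers, y is the direction in which the jaws open and shut (so a half turn about z gives the same grasp; the last joint's range is limited). The gripper opens to 85 mm and grips with 20 to 120 N. Pads are 22 mm wide; open, the fingers measure 114 mm over their backs; the gripper's body (76 mm by 85 mm) begins 54 mm behind the grasp point. The pads swing forward as they close: fully open they stand 13 mm farther back than shut.
Start: joints at [1.586, 0.385, 0.008, 0, -1.194, -0.259], TCP at [150.838, 606.504, 231.312] pointing down, gripper open.
Joint ranges: [-3.14, 3.14], [-1.21, 2.06], [-1.07, 1.41], [-3.16, 2.05], [-2.99, -0.16], [-3.1, 3.1]. Speed limits (rad/s): [2.79, 2.79, 3.14, 3.14, 3.14, 3.14].

## Interface

Orientations are given as a unit quaternion [x, y, z, w].
In Python, from bench import arm, optics, job_done gives the robot as it stands.
- The arm moves only by the tool carry_out, never from a script. Its argument "increments" is a list that holds one entry, the list of rows, each a list of 7 numbers: the shift along the world's x, y, z in m, then the turn, a rotation vector about the world's x, y, z in degrees, then the closure, from -1 (fully open) to 1 (shut). In form: [[[x, y, z, ax, ay, az, fingers], ...]]. A call has 1 to 5 rows; each row shifts and turns the commanded pose from where the row before left it; what a row does not reach is not made up. A row lasts 1/10 s, in which the tool goes at most 50 mm and 8.59 degrees, less where a joint would pass 70% of its speed; a pose out of reach is approached as far as the arm can. A call is refused whole if a number of a shift passes 0.05 or a number of a turn 8.59, either way. A call with a gripper value outside its range is refused whole. The fingers move at their own pace and stop on an object; the grip force is fixed at half the most. Time passes only in rows, so rows that do not move let the fingers close. It gives the time, the measured TCP pose, the force and the opening at its end, in the units of the state.
- arm.read_state(): the state, without advancing time (a new reading comes with each control period).
- optics.get_image(name): name is "scene" or "top" or "wrist"; returns a dict with "color" (384x512x3 uint8, red, green, blue), "fx", "fy", "cx", "cy" (pixels), "distortion" ([k1, k2, p1, p2, k3] as OpenCV has them; the pictures are not rectified), "rvec" (rotation vector, rad) and "tvec" (3), from world to camera coordinates, as OpenCV has them. Camera axes: x right, y down, z forward; pixel columns grow to the right and rows downward; lengths in mm; the calibration is good to about 2 mm. A picture is of the moment at which its call begins. There is no depth.
- job_done(): hands the job in, once; it reports no verdict.
The state is a dict: "clock": time; "joints": joint angles; "joint_vel": joint speeds; "joint_efforts": joint torques, N m; "position": TCP position; "ee_rot": TCP orientation; "contact_force": force on the tool from outside, world axes, zero at the start; "wrist_torque": the same for the moment, N m; "gripper_width": finger opening in mm.
Only numpy, scipy, OpenCV 4.12 (cv2) and the standard library are available. Lean on these libraries where they do the work, as an engineer would, in place of code of your own. Each camera call takes 0.05 s, during which the arm holds its last target.

## Task

Swing up the lid of the plywood core box by its tongue, take out the long core mount, and hold it level, core side up, with its bark end centred under the microscope's lens, in focus 10 cm below it. Finish while still holding it there in mid-air, motionless, so that the outermost rings can be read. Leave the lid standing open and the short mount in the box, and do not bump the microscope or disturb the other things on the bench.

Things in the scene. Friction and masses are not known exactly. Their poses are not given: they have to be found in the camera images.
- corebox: Plywood box, fixed, 180 x 262 x 56 mm (x, y, z) without lid, walls and floor 6 mm; origin at the centre of its underside, yaw within 13 degrees. Inside, two 10 mm thick combs at y = +-52 mm carry the mounts along y in 17 mm wide grooves at x = -44 and +20 mm, bottoms 28 mm above the bench, cheeks 6 mm high; the long mount is in either. Beyond the combs fingers have room beside and below.
- lid (a joint): Angle of the plywood lid (180 x 262 x 8 mm, 200 g): 0 shut, grows as it swings up, 1.57 upright, stop at 2.1. Starts shut or ajar by up to 0.15. Hinged along the box's far (+x) top edge; the hinge is stiff (0.3 N m), so the lid stays where it is left and takes about 3 N at the tongue.
- lid_tongue (a point): Middle of the lid's tongue, a flat plywood tab 26 mm wide (y), 34 mm long, 8 mm thick, in the lid's plane at the middle of its near (-x) edge. This point is 22 mm out from that edge, 202 mm from the hinge line, 4 mm above the lid's underside. Pinched across its width, it can turn between the fingers as the lid swings.
- lid_hinge (a point): Middle of the lid's hinge line, which runs along the box's y: 90 mm from the box's centre towards its +x, 56 mm above the bench, level with the underside of the shut lid.
- long_mount: The wanted core mount: wooden stick 12 x 220 x 12 mm, about 30 g; origin at the centre of its underside, y along it, z up. A thin dark core lies along its top from y = -45 to the bark at +106 mm, at first towards the microscope (+y). The -y end is bare, with a paper label: hold it there, for nearer the middle the gripper runs into the microscope. Starts 64 mm from the short one.
- bark_end (a point): The outermost rings: point on the long mount's top face at y = +100 mm, z = 12 mm of its frame.
- bare_end (a point): Middle of the long mount's bare end, at y = -82 mm, z = 6 mm of its frame; 182 mm from bark_end.
- short_mount: A like core mount, 12 x 150 x 12 mm, in the other groove of the box; stays there. Origin at the centre of its underside, y along it.
- microscope: Stereo microscope, fixed, 0.51 m tall; origin on the bench under the vertical optical axis, yaw within 15 degrees. Base 220 mm wide (x), y = -90 to +210 mm, 55 mm high. Pole at y = +150 mm, eyepieces towards +y: the -y side is open. Objective of radius 31 mm from 235 mm up, ring of radius 44 mm from 280 mm, body 96 x 90 mm (knobs to x = +-66 mm) from 300 mm, camera to 506 mm.
- lens (a point): Centre of the objective's lower face, 235 mm above the bench. The optical axis is vertical.
- focus (a point): Point of focus on the optical axis, 100 mm below the lens, 135 mm above the bench, 80 mm above the base.
- petri_dish: Closed clear Petri dish, 90 mm across, 17 mm high, on the bench; leave alone. Origin at the centre of its underside.
- vial: Small capped specimen vial, 28 mm across, 65 mm high, standing on the bench; leave alone. Origin at the centre of its underside.
- loupe: Folding steel hand lens, about 30 x 77 x 14 mm, on the bench; leave alone. Origin under the centre of its case.

How it is judged (in metres and radians):
On the way, in this order (a step that is already met when the one before it is completed fails the run):
1. the lid is swung up (value of joint lid above 1.2 rad), for 0.2 s.
2. the long mount is drawn out of the box, held by the fingers (height (world z) of long_mount above 0.075 m and contact force between the fingers and long_mount above 0.5 N and contact force between long_mount and corebox below 0.2 N), for 0.2 s.
At the end, for the whole second after the job is handed in: Long mount in the fingers alone, in mid-air, at rest, level and core up within 10 degrees; bark end within 15 mm of the optical axis and 12 mm of the height 100 mm below the lens; lid open above 1.1 rad; short mount, Petri dish, vial and loupe within 20 mm of their starts (horizontal distance between bark_end and focus below 0.015 m and z of bark_end in the frame of focus between -0.012 and 0.012 m and angle between long_mount's own z axis and vertical below 0.17 rad and contact force between the fingers and long_mount above 0.5 N and contact force between long_mount and microscope below 0.2 N and contact force between long_mount and corebox below 0.2 N and linear speed of long_mount below 0.02 m/s and angular speed of long_mount below 0.15 rad/s and value of joint lid above 1.1 rad and distance of each of short_mount, petri_dish, vial, loupe from where it was at the start of the episode below 0.02 m); the arm keeps its last pose, push and grip.
It fails at once if the microscope is bumped (contact force between any of the arm, the fingers, long_mount and microscope above 3 N).
It fails at once if the short mount or a bystander is disturbed (distance of any of short_mount, petri_dish, vial, loupe from where it was at the start of the episode above 0.03 m).
It also fails if it takes over 59 s, if anything falls off the work surface, if the arm or the gripper's body presses on something with over 40 N, if the wrist force passes 120 N, or if a joint passes its speed limit or range.

## Working session

There is one attempt and no reset: what is moved stays moved. The work goes in short steps, Python scripts to look and compute and a tool call to move; the robot and the scene stay as the last step left them, time stands still between calls to the robot, and variables do not carry over. Pictures are saved under pics/ and viewed, and the job is handed in when it is done.

Besides the shell and the picture viewer there is one more tool, called after ">>>" in YAML: its name, and indented under it one key for each argument. carry_out: Moves the arm, as the interface text tells. Its arguments: {"type":"object","properties":{"increments":{"type":"array","items":{"type":"array","items":{"type":"array","items":{"type":"number"}}}}},"required":["increments"]}

```bash
mkdir -p pics; ls; cat > h.py <<'E'
import numpy as np, cv2
from bench import arm, optics, job_done
def grab(n,tag):
    im=optics.get_image(n); cv2.imwrite(f'pics/{tag}.png',im['color'][:,:,::-1]); 
    np.savez(f'pics/{tag}.npz',**{k:np.array(v) for k,v in im.items()}); return im
def load(tag): return dict(np.load(f'pics/{tag}.npz'))
def KD(im): return np.array([[im['fx'],0,im['cx']],[0,im['fy'],im['cy']],[0,0,1]],float),np.array(im['distortion'],float)
def ray(im,uv):
    K,D=KD(im); R,_=cv2.Rodrigues(np.array(im['rvec'],float)); t=np.array(im['tvec'],float).reshape(3)
    p=cv2.undistortPoints(np.array(uv,float).reshape(-1,1,2),K,D).reshape(-1,2)
    d=np.c_[p,np.ones(len(p))]@R; return -R.T@t,d/np.linalg.norm(d,axis=1,keepdims=True)
def onz(im,uv,z):
    o,d=ray(im,uv); return o+d*((z-o[2])/d[:,2])[:,None]
def proj(im,P):
    K,D=KD(im); return cv2.projectPoints(np.array(P,float).reshape(-1,1,3),np.array(im['rvec'],float),np.array(im['tvec'],float),K,D)[0].reshape(-1,2)
def tri(ims,uvs):
    A=np.zeros((3,3));b=np.zeros(3)
    for im,uv in zip(ims,uvs):
        o,d=ray(im,uv);M=np.eye(3)-np.outer(d[0],d[0]);A+=M;b+=M@o
    return np.linalg.solve(A,b)
E
python3 - <<'E'
from h import *
for n in ['scene','top','wrist']:
    im=grab(n,n+'0'); o,d=ray(im,[[256,192]]); print(n,o,d,im['fx'])
print(arm.read_state(), arm.tcp_to_grasp)
E
```

```text
pics
scene [ 908.7402442  -372.19166758  890.97218018] [[-0.39750983  0.4316936  -0.80970771]] 409.3758782657128
top [ 508.7461234    -7.96851496 1202.85032737] [[ 0.04014914  0.01831789 -0.99902578]] 374.2029995747238
wrist [219.65359153 589.07692237 372.90892701] [[-0.27370229  0.04910667 -0.96056004]] 302.34773382017266
{'clock': 0.15, 'joints': array([ 1.58555951e+00,  3.85416943e-01,  6.92902269e-03, -3.53661197e-04,
       -1.19400827e+00, -2.58598674e-01]), 'joint_vel': array([ 0.00135994, -0.00266427,  0.00336337,  0.00200097,  0.00030917,
       -0.00014943]), 'joint_efforts': array([-2.91514843e-04, -3.92678511e+01,  1.88581896e+01,  4.18852955e+00,
       -3.37789694e-03, -2.21083052e-08]), 'position': array([150.77112597, 606.08339739, 230.44608655]), 'ee_rot': array([ 9.92568929e-01, -1.21680613e-01, -4.70299056e-05,  8.64400178e-04]), 'contact_force': array([-1.08471921, -0.33794786, -0.1469511 ]), 'wrist_torque': array([-0.03123054,  0.0088666 ,  0.0237329 ]), 'gripper_width': 85.27681239190598} -18.700000000000003
```

View pics/scene0.png

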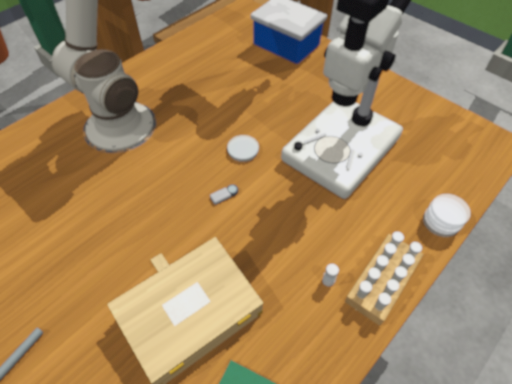

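View pics/top0.png

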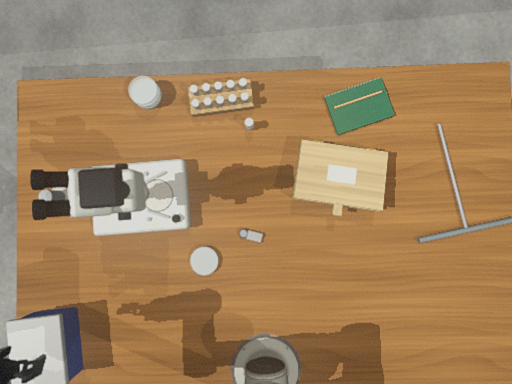

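View pics/wrist0.png

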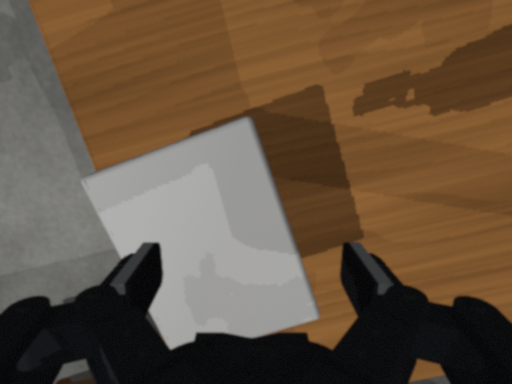

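```bash
python3 - <<'E'
from h import *
a=load('top0');b=load('scene0')
for n,im in (('top',a),('scene',b)):
    c=im['color'][:,:,::-1].copy()
    hsv=cv2.cvtColor(c,cv2.COLOR_BGR2HSV)
    x,y,w,h=(280,130,120,95) if n=='top' else (100,230,170,154)
    cv2.imwrite(f'pics/{n}_box.png',cv2.resize(c[y:y+h,x:x+w],None,fx=6 if n=='top' else 3.8,fy=6 if n=='top' else 3.8,interpolation=cv2.INTER_CUBIC))
c=a['color'][:,:,::-1]
cv2.imwrite('pics/top_mic.png',cv2.resize(c[130:250,20:280],None,fx=3,fy=3,interpolation=cv2.INTER_CUBIC))
print(cv2.cvtColor(c.copy(),cv2.COLOR_BGR2HSV)[[160,200,165,230,180,205],[330,320,380,320,300,338]])
E
```

```text
[[ 21  78 218]
 [ 21  69 217]
 [ 20  78 212]
 [ 15 146 173]
 [ 21  81 213]
 [ 20  77 211]]
```

View pics/top_box.png

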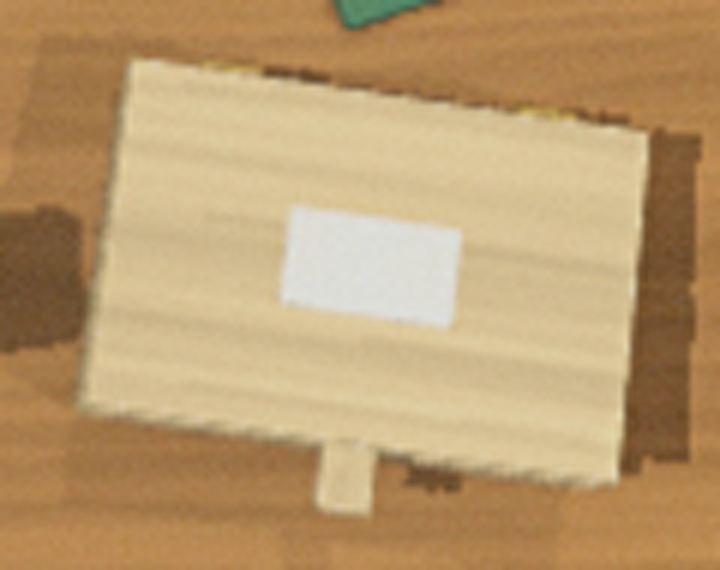

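View pics/scene_box.png

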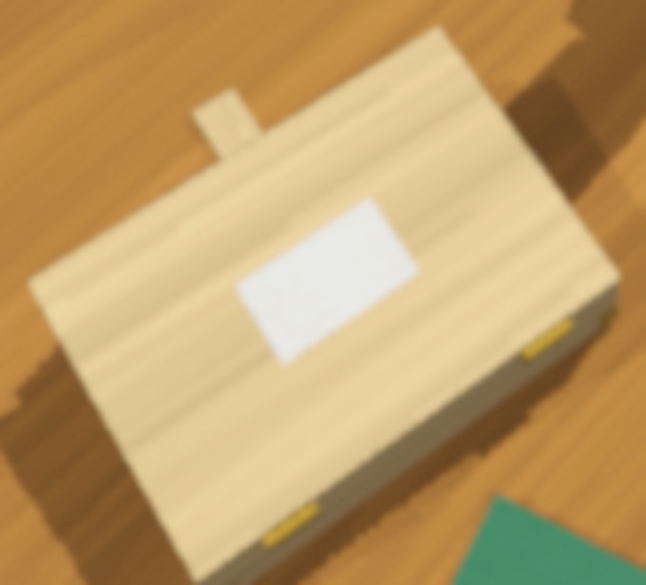

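View pics/top_mic.png

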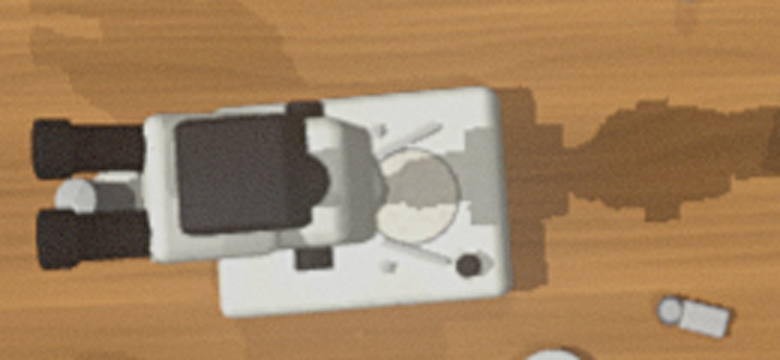

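```bash
python3 - <<'E'
from h import *
a=load('top0');b=load('scene0')
T=lambda p:((np.array(p,float)+.5)/6-.5+[280,130]); S=lambda p:((np.array(p,float)+.5)/3.8-.5+[100,230]); M=lambda p:((np.array(p,float)+.5)/3-.5+[20,130])
t=dict(hL=(132,60),hR=(648,131),nR=(615,485),nL=(82,408),tL=(316,510),tR=(370,516))
s=dict(hL=(618,275),hR=(200,580),nR=(30,283),nL=(438,27),tL=(235,88),tR=(193,113))
P={}
for k in t:
    P[k]=tri([a,b],[[T(t[k])],[S(s[k])]]); print(k,P[k].round(1), onz(a,[T(t[k])],64)[0].round(1), onz(b,[S(s[k])],64)[0].round(1))
print('mic base', onz(a,[M((498,88)),M((508,295)),M((222,315)),M((418,195))],55).round(1))
for r in [(498,88),(508,295)]: pass
print('scene disc',onz(b,[(332,150)],55))
E
```

```text
hL [ 708.8 -130.7   70.6] [ 710.7 -130.6   64. ] [ 706.5 -129.5   64. ]
hR [ 664.9 -385.4   72.1] [ 666.  -388.1   64. ] [ 662.5 -385.5   64. ]
nR [ 489.1 -355.5   90.5] [ 488.5 -364.    64. ] [ 475.3 -354.8   64. ]
nL [533.4 -98.   89.4] [534.4 -99.6  64. ] [521.1 -89.8  64. ]
tL [ 481.1 -208.5   97.1] [ 479.9 -215.1   64. ] [ 463.7 -201.2   64. ]
tR [ 477.3 -234.7   98.4] [ 476.2 -241.9   64. ] [ 458.6 -228.6   64. ]
mic base [[663.4 228.3  55. ]
 [450.  221.9  55. ]
 [437.2 518.2  55. ]
 [555.1 313.2  55. ]]
scene disc [[552.10549919 319.08640818  55.        ]]
```

```bash
python3 - <<'E'
from h import *
b=load('scene0'); c=b['color'][:,:,::-1]
cv2.imwrite('pics/scene_mic.png',cv2.resize(c[0:210,230:430],None,fx=2.8,fy=2.8,interpolation=cv2.INTER_CUBIC))
E
```

```text
(no output)
```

View pics/scene_mic.png

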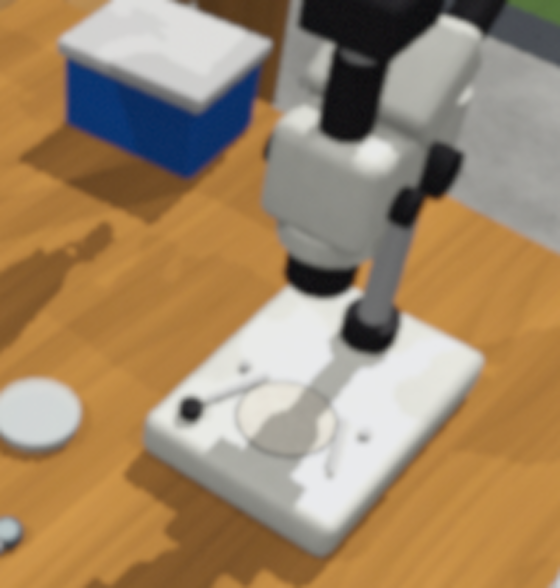

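>>> carry_out:
  increments:
    - [[0.01,-0.045,0.004,0,0,0.8,-1],[0.01,-0.045,0.004,0,0,0.8,-1],[0.01,-0.045,0.004,0,0,0.9,-1],[0.01,-0.045,0.004,0,0,0.9,-1],[0.01,-0.045,0.004,0,0,0.8,-1]]

```text
clock: 0.65
position: [201.0, 379.4, 251.1]
ee_rot: [0.996, -0.085, -0.0, 0.0]
contact_force: [-0.3, 1.3, 1.1]
gripper_width: 86.0
```

>>> carry_out:
  increments:
    - [[0.03,-0.035,0,0,0,0,-1],[0.03,-0.035,0,0,0,0,-1],[0.03,-0.035,0,0,0,0,-1],[0.03,-0.035,0,0,0,0,-1],[0.03,-0.035,0,0,0,0,-1]]

```text
clock: 1.15
position: [351.5, 204.8, 251.5]
ee_rot: [0.996, -0.085, 0.0, -0.0]
contact_force: [0.4, 1.5, -0.4]
gripper_width: 85.1
```

>>> carry_out:
  increments:
    - [[0.018,-0.045,0,0,0,0,-1],[0.018,-0.045,0,0,0,0,-1],[0.018,-0.045,0,0,0,0,-1],[0.018,-0.045,0,0,0,0,-1],[0.018,-0.045,0,0,0,0,-1]]

```text
clock: 1.65
position: [441.0, -20.5, 251.4]
ee_rot: [0.996, -0.085, 0.0, -0.0]
contact_force: [1.1, 1.1, 0.1]
gripper_width: 85.3
```

>>> carry_out:
  increments:
    - [[0.002,-0.04,-0.01,0,0,0,-1],[0.002,-0.04,-0.01,0,0,0,-1],[0.002,-0.04,-0.01,0,0,0,-1],[0.002,-0.03,0,0,0,0,-1],[0,0,0,0,0,0,-1]]

```text
clock: 2.15
position: [448.4, -171.2, 220.4]
ee_rot: [0.996, -0.087, -0.001, 0.0]
contact_force: [-0.7, 0.5, 0.4]
gripper_width: 85.3
```

```bash
python3 - <<'E'
from h import *
for n in ['scene','wrist','top']: grab(n,n+'1')
s=arm.read_state()
for k in ('clock','joints','position','ee_rot','contact_force'): print(k,s[k])
from scipy.spatial.transform import Rotation as R
print(R.from_quat(s['ee_rot']).as_matrix())
E
```

```text
clock 2.3
joints [-1.91233001e-02  1.43763835e-01 -3.52360577e-01 -3.13110311e-04
 -1.07508495e+00  1.41911788e+00]
position [ 448.59448365 -168.326861    221.14282108]
ee_rot [ 9.96349174e-01 -8.53713218e-02 -2.15181614e-04 -1.23715665e-04]
contact_force [-0.69506604  0.66391066 -1.1095576 ]
[[ 9.85423382e-01 -1.70119345e-01 -4.07668508e-04]
 [-1.70119239e-01 -9.85423444e-01  2.83268679e-04]
 [-4.49915587e-04 -2.09787324e-04 -9.99999877e-01]]
```

View pics/wrist1.png

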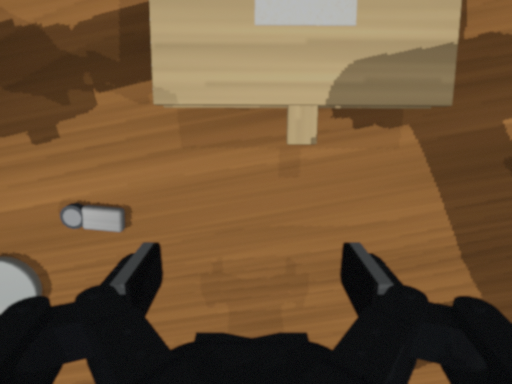

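View pics/scene1.png

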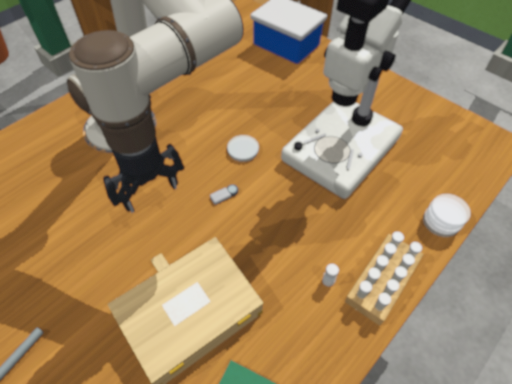

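```bash
python3 - <<'E'
from h import *
a=load('top0');b=load('scene0');w=load('wrist1')
c=w['color'][:,:,::-1]
T=lambda p:((np.array(p,float)+.5)/6-.5+[280,130]); S=lambda p:((np.array(p,float)+.5)/3.8-.5+[100,230])
for wp,tp,sp in [((288,144),(316,510),(235,88)),((316,144),(370,516),(193,113))]:
    print(tri([a,w],[[T(tp)],[wp]]),tri([b,w],[[S(sp)],[wp]]),tri([a,b,w],[[T(tp)],[S(sp)],[wp]]))
for z in (75,86,95): print(z,onz(w,[(288,144),(316,144),(289,106),(318,106)],z).round(1).tolist())
cv2.imwrite('pics/w1c.png',cv2.resize(c[80:170,240:360],None,fx=6,fy=6,interpolation=cv2.INTER_CUBIC))
E
```

```text
[ 480.93883359 -207.7086164   104.46011716] [ 479.99536941 -208.09601228   95.03999261] [ 480.60000777 -208.48883072   96.70054237]
[ 477.67840502 -231.1302146   110.78242323] [ 474.84273747 -233.50629559   93.3611839 ] [ 476.38882349 -234.01339438   96.79891878]
75 [[476.7, -210.6, 75.0], [472.1, -236.8, 75.0], [510.9, -216.3, 75.0], [506.3, -242.5, 75.0]]
86 [[478.3, -209.5, 86.0], [473.9, -234.7, 86.0], [511.2, -215.0, 86.0], [506.8, -240.2, 86.0]]
95 [[479.6, -208.6, 95.0], [475.3, -233.0, 95.0], [511.4, -214.0, 95.0], [507.1, -238.4, 95.0]]
```

View pics/w1c.png

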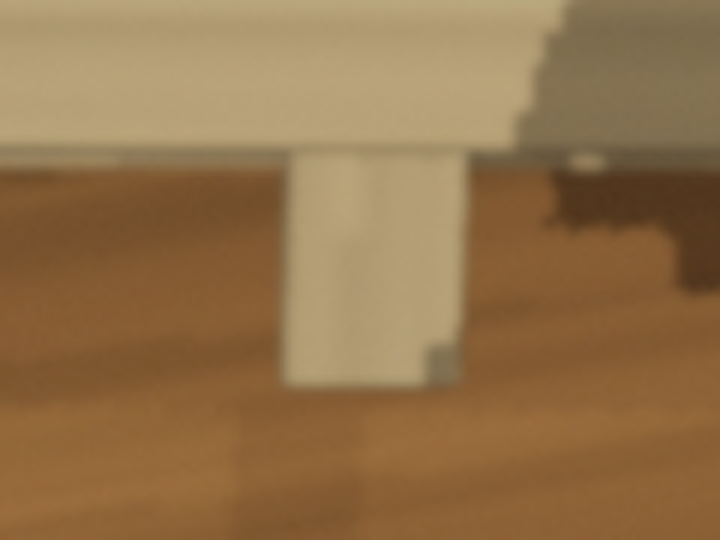

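>>> carry_out:
  increments:
    - [[0.02,-0.027,-0.02,0,0,0,-1],[0.02,-0.0275,-0.03,0,0,0,-1],[0,0,-0.04,0,0,0,-1],[0,0,-0.04,0,0,0,-1],[0,0,-0.022,0,0,0,-1]]

```text
clock: 2.8
position: [487.3, -221.4, 66.4]
ee_rot: [0.996, -0.085, -0.002, -0.0]
contact_force: [0.3, 0.3, 0.5]
gripper_width: 85.5
```

```bash
python3 - <<'E'
from h import *
for n in ['scene','wrist']: grab(n,n+'2')
s=arm.read_state()
for k in ('clock','joints','position','ee_rot','contact_force'): print(k,s[k])
E
```

```text
clock 2.9
joints [-1.23686158e-01  4.18373889e-01 -4.16735455e-01 -9.27579179e-04
 -7.43295475e-01  1.52599177e+00]
position [ 486.6092907  -221.33743638   66.2772025 ]
ee_rot [ 9.96417308e-01 -8.44865590e-02 -3.78895440e-03 -4.62313607e-04]
contact_force [-0.31433888 -0.29589328 -0.48092167]
```

View pics/wrist2.png

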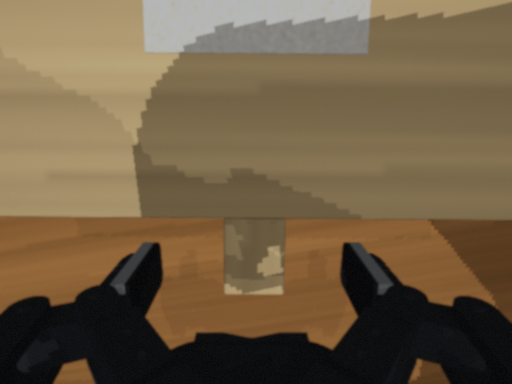

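```bash
python3 - <<'E'
from h import *
w=load('wrist2')
for z in (75,80,85,90,95):
    p=onz(w,[(224,290),(284.5,290),(224,218),(285,218)],z); print(z,np.linalg.norm(p[0]-p[1]).round(1),np.linalg.norm(p[2]-p[0]).round(1),p.round(1)[[0,1]].tolist())
# where tcp/grasp project
s=arm.read_state();print(proj(w,[s['position'],s['position']+[0,0,18.7]]))
E
```

```text
75 30.3 38.7 [[470.1, -204.7, 75.0], [465.0, -234.5, 75.0]]
80 29.1 37.2 [[473.4, -205.8, 80.0], [468.5, -234.5, 80.0]]
85 28.0 35.7 [[476.7, -206.9, 85.0], [472.0, -234.4, 85.0]]
90 26.8 34.2 [[480.1, -208.0, 90.0], [475.5, -234.4, 90.0]]
95 25.7 32.7 [[483.4, -209.1, 95.0], [479.1, -234.3, 95.0]]
[[251.26287901 247.48501447]
 [251.25682842 266.67689461]]
```

>>> carry_out:
  increments:
    - [[0.003,-0.002,0,0,0,0,1],[0,0,0,0,0,0,1],[0,0,0,0,0,0,1],[0,0,0,0,0,0,1],[0,0,0,0,0,0,1]]

```text
clock: 3.4
position: [492.6, -223.5, 70.1]
ee_rot: [0.996, -0.086, 0.001, -0.001]
contact_force: [0.8, 7.7, 1.3]
gripper_width: 24.4
```

>>> carry_out:
  increments:
    - [[0,0,0,0,0,0,1],[0,0,0,0,0,0,1],[0,0,0,0,0,0,1]]

```text
clock: 3.7
position: [492.6, -223.5, 70.0]
ee_rot: [0.996, -0.085, 0.001, -0.001]
contact_force: [1.4, 8.0, 0.8]
gripper_width: 24.4
```

```bash
python3 - <<'E'
from h import *
for n in ['scene','wrist']: grab(n,n+'3')
s=arm.read_state()
for k in ('clock','position','ee_rot','contact_force','gripper_width'): print(k,s[k])
E
```

```text
clock 3.8
position [ 492.61133324 -223.54396548   69.98332553]
ee_rot [ 9.96341884e-01 -8.54441271e-02  1.15531731e-03 -9.03097165e-04]
contact_force [1.01702233 8.23588255 0.46228356]
gripper_width 25.036432456444523
```

View pics/wrist3.png

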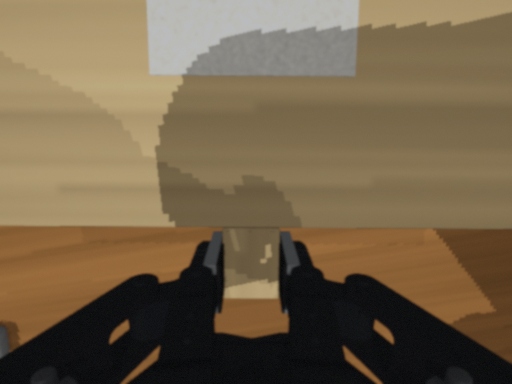

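```bash
python3 - <<'E'
import numpy as np
r=200;th=np.linspace(.165,1.74,21)
s=-r*np.cos(th);z=r*np.sin(th)
ds=np.diff(s)/1000;dz=np.diff(z)/1000
for i,(a,b) in enumerate(zip(ds,dz)): print(i,[round(a*.985,4),round(-a*.17,4),round(b,4)])
print(sum(ds),sum(dz))
E
```

```text
0 [np.float64(0.0031), np.float64(-0.0005), np.float64(0.0154)]
1 [np.float64(0.0043), np.float64(-0.0007), np.float64(0.0151)]
2 [np.float64(0.0055), np.float64(-0.0009), np.float64(0.0147)]
3 [np.float64(0.0066), np.float64(-0.0011), np.float64(0.0142)]
4 [np.float64(0.0077), np.float64(-0.0013), np.float64(0.0137)]
5 [np.float64(0.0087), np.float64(-0.0015), np.float64(0.013)]
6 [np.float64(0.0097), np.float64(-0.0017), np.float64(0.0123)]
7 [np.float64(0.0106), np.float64(-0.0018), np.float64(0.0115)]
8 [np.float64(0.0115), np.float64(-0.002), np.float64(0.0106)]
9 [np.float64(0.0123), np.float64(-0.0021), np.float64(0.0096)]
10 [np.float64(0.013), np.float64(-0.0022), np.float64(0.0086)]
11 [np.float64(0.0136), np.float64(-0.0023), np.float64(0.0076)]
12 [np.float64(0.0142), np.float64(-0.0024), np.float64(0.0064)]
13 [np.float64(0.0146), np.float64(-0.0025), np.float64(0.0053)]
14 [np.float64(0.015), np.float64(-0.0026), np.float64(0.0041)]
15 [np.float64(0.0152), np.float64(-0.0026), np.float64(0.0029)]
16 [np.float64(0.0154), np.float64(-0.0027), np.float64(0.0017)]
17 [np.float64(0.0155), np.float64(-0.0027), np.float64(0.0004)]
18 [np.float64(0.0155), np.float64(-0.0027), np.float64(-0.0008)]
19 [np.float64(0.0154), np.float64(-0.0027), np.float64(-0.002)]
0.23096316065908493 0.1642933695690145
```

>>> carry_out:
  increments:
    - [[0.003,-0.0005,0.0155,0,0,0,1],[0.0045,-0.0007,0.015,0,0,0,1],[0.0055,-0.001,0.0145,0,0,0,1],[0.0065,-0.001,0.0142,0,0,0,1]]

```text
clock: 4.2
position: [511.4, -226.8, 128.1]
ee_rot: [0.996, -0.086, -0.0, -0.001]
contact_force: [6.0, 3.6, -8.4]
gripper_width: 25.1
```

>>> carry_out:
  increments:
    - [[0.0077,-0.0013,0.0137,0,0,0,1],[0.0087,-0.0015,0.013,0,0,0,1],[0.0097,-0.0017,0.0123,0,0,0,1],[0.0106,-0.0018,0.0115,0,0,0,1]]

```text
clock: 4.6
position: [545.8, -232.9, 177.0]
ee_rot: [0.996, -0.086, -0.004, -0.002]
contact_force: [0.1, 2.7, -7.8]
gripper_width: 24.3
```

```bash
python3 - <<'E'
from h import *
for n in ['scene']: grab(n,n+'4')
s=arm.read_state()
for k in ('clock','position','ee_rot','contact_force','gripper_width','joints'): print(k,s[k])
E
```

```text
clock 4.65
position [ 547.79667945 -233.3730531   179.06739334]
ee_rot [ 0.99631512 -0.08573821 -0.00197992 -0.00110257]
contact_force [-1.11211963  4.60823017 -0.06394537]
gripper_width 24.51210503609922
joints [-0.13207879  0.37803443 -0.13908061 -0.00231823 -1.05773997  1.53232945]
```

View pics/scene4.png

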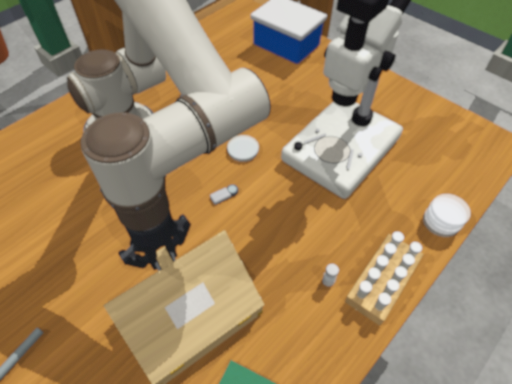

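Lid is rising in the grip. Continue the arc.

>>> carry_out:
  increments:
    - [[0.0115,-0.002,0.0106,0,0,0,1],[0.0123,-0.0021,0.0096,0,0,0,1],[0.013,-0.0022,0.0086,0,0,0,1],[0.0136,-0.0023,0.0076,0,0,0,1]]

```text
clock: 5.05
position: [593.6, -241.6, 214.6]
ee_rot: [0.996, -0.086, -0.006, -0.001]
contact_force: [-6.7, 5.0, 2.4]
gripper_width: 24.6
```

>>> carry_out:
  increments:
    - [[0.0142,-0.0024,0.0064,0,0,0,1],[0.0146,-0.0025,0.0053,0,0,0,1],[0.015,-0.0026,0.0041,0,0,0,1],[0.0152,-0.0026,0.0029,0,0,0,1]]

```text
clock: 5.45
position: [655.1, -252.5, 234.2]
ee_rot: [0.996, -0.085, -0.003, -0.001]
contact_force: [-3.8, 2.7, -2.8]
gripper_width: 24.1
```

>>> carry_out:
  increments:
    - [[0.0154,-0.0027,0.0017,0,0,0,1],[0.0155,-0.0027,0.0004,0,0,0,1],[0.0155,-0.0027,-0.0008,0,0,0,1],[0.0154,-0.0027,-0.002,0,0,0,1],[0,0,0,0,0,0,1]]

```text
clock: 5.95
position: [719.7, -264.1, 233.6]
ee_rot: [0.996, -0.085, -0.0, 0.0]
contact_force: [0.2, 1.3, 1.2]
gripper_width: 24.8
```

```bash
python3 - <<'E'
from h import *
for n in ['scene','wrist']: grab(n,n+'5')
s=arm.read_state()
for k in ('clock','position','ee_rot','contact_force','gripper_width','joints'): print(k,s[k])
E
```

```text
clock 6.05
position [ 719.09547449 -263.96894685  233.68420509]
ee_rot [ 9.96354040e-01 -8.53147434e-02  1.38215272e-04  5.61698565e-05]
contact_force [0.22589129 1.23185899 0.84386237]
gripper_width 24.268333757058787
joints [-1.41619017e-01  6.36212395e-01  4.36669716e-01  9.85969543e-05
 -1.37097134e+00  1.54155863e+00]
```

View pics/scene5.png

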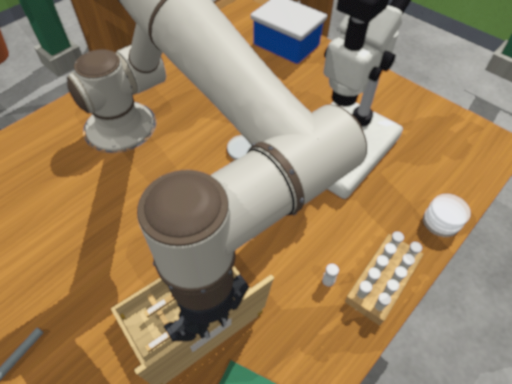

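View pics/wrist5.png

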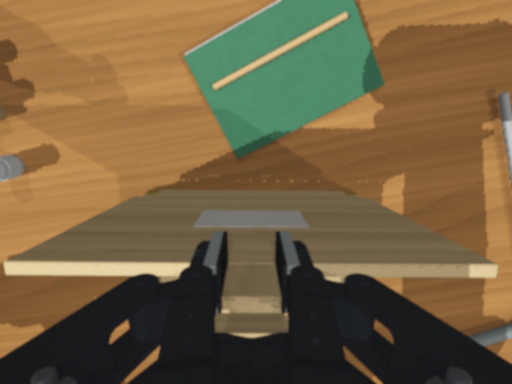

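>>> carry_out:
  increments:
    - [[0,0,0,0,0,0,-0.2],[0,0,0,0,0,0,-0.2],[0,0,0,0,0,0,-0.2],[0,0,0.02,0,0,0,-0.2],[0,0,0.03,0,0,0,-0.2]]

```text
clock: 6.55
position: [718.3, -263.8, 281.4]
ee_rot: [0.996, -0.085, -0.002, -0.0]
contact_force: [1.0, 0.0, 0.4]
gripper_width: 51.4
```

```bash
python3 - <<'E'
from h import *
for n in ['scene','wrist']: grab(n,n+'6')
s=arm.read_state()
for k in ('clock','position','ee_rot','contact_force','gripper_width','joints'): print(k,s[k])
E
```

```text
clock 6.65
position [ 720.77420924 -265.07995605  289.5257913 ]
ee_rot [ 0.99636056 -0.08507394  0.00507348  0.00152145]
contact_force [ 0.49168671 -1.02012252  1.45224108]
gripper_width 51.480455666062525
joints [-0.14183051  0.61839119  0.53752471  0.00247371 -1.47962708  1.54205813]
```

View pics/wrist6.png

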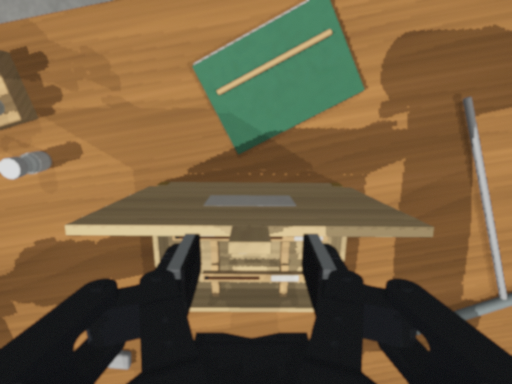

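>>> carry_out:
  increments:
    - [[-0.01,0,0.02,0,0,-2,-0.2],[-0.03,0,0.01,0,0,-8.5,-0.2],[-0.03,0,0,0,0,-8.5,-0.2],[-0.03,0,0,0,0,-8.5,-0.2],[-0.03,0,0,0,0,-8.5,-0.2]]

```text
clock: 7.15
position: [587.8, -264.0, 313.4]
ee_rot: [0.92, -0.392, 0.0, -0.0]
contact_force: [1.4, 0.5, 0.5]
gripper_width: 50.9
```

>>> carry_out:
  increments:
    - [[-0.01,0,0,0,0,-8.5,-0.2],[0,0,0,0,0,-8.5,-0.2],[0,0,0,0,0,-8.5,-0.2],[0,0,0,0,0,-8.5,-0.2],[0,0,0,0,0,-8.5,-0.2]]

```text
clock: 7.65
position: [579.0, -264.0, 313.4]
ee_rot: [0.716, -0.699, 0.0, -0.0]
contact_force: [0.2, 0.1, -0.2]
gripper_width: 51.4
```

>>> carry_out:
  increments:
    - [[0,0,0,0,0,-8.5,-0.2],[0,0,0,0,0,-3,-0.2],[0,0,0,0,0,0,-0.2]]

```text
clock: 7.95
position: [579.0, -264.0, 313.3]
ee_rot: [-0.644, 0.765, -0.0, 0.0]
contact_force: [-0.1, 0.0, 0.1]
gripper_width: 51.4
```

```bash
python3 - <<'E'
from h import *
for n in ['scene','wrist','top']: grab(n,n+'7')
s=arm.read_state()
for k in ('clock','position','ee_rot','contact_force','gripper_width','joints'): print(k,s[k])
from scipy.spatial.transform import Rotation as R
print(R.from_quat(s['ee_rot']).as_matrix().round(4))
E
```

```text
clock 8.1
position [ 579.15082828 -263.99216657  313.38605308]
ee_rot [-6.44725284e-01  7.64414345e-01 -7.87052558e-05  1.03208777e-04]
contact_force [0.15500601 0.10312421 0.35559362]
gripper_width 51.18299107746296
joints [-1.73932653e-01  3.64482017e-01  1.80188625e-01 -5.84247454e-05
 -1.38624978e+00  4.47474984e-03]
[[-1.687e-01 -9.857e-01  3.000e-04]
 [-9.857e-01  1.687e-01  0.000e+00]
 [-1.000e-04 -3.000e-04 -1.000e+00]]
```

View pics/wrist7.png

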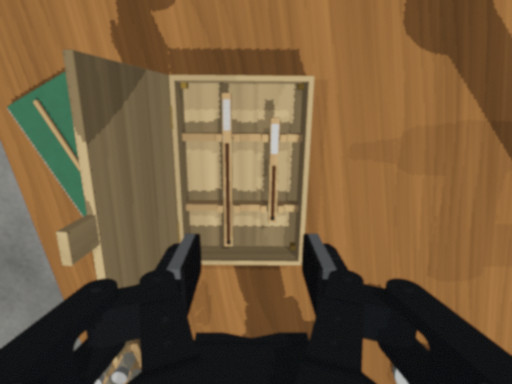

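View pics/scene7.png

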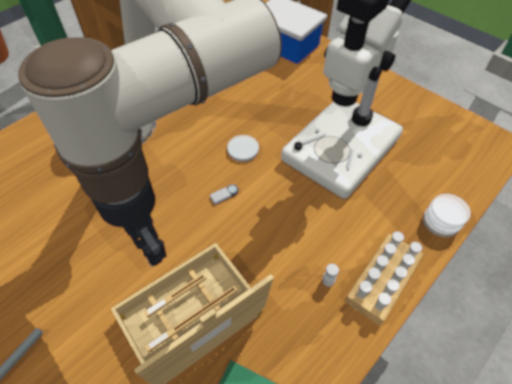

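View pics/top7.png

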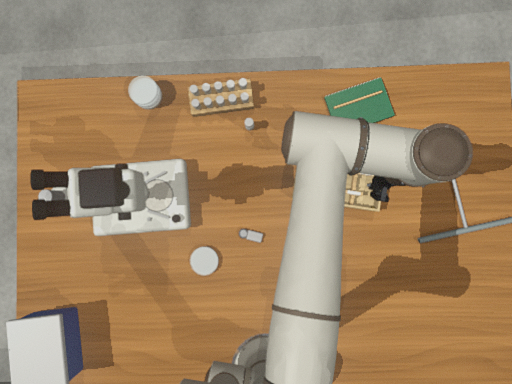

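```bash
python3 - <<'E'
from h import *
w=load('wrist7')
c=w['color'][:,:,::-1]
cv2.imwrite('pics/w7c.png',cv2.resize(c[70:270,160:330],None,fx=4,fy=3,interpolation=cv2.INTER_CUBIC)[:600])
E
```

```text
(no output)
```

View pics/w7c.png

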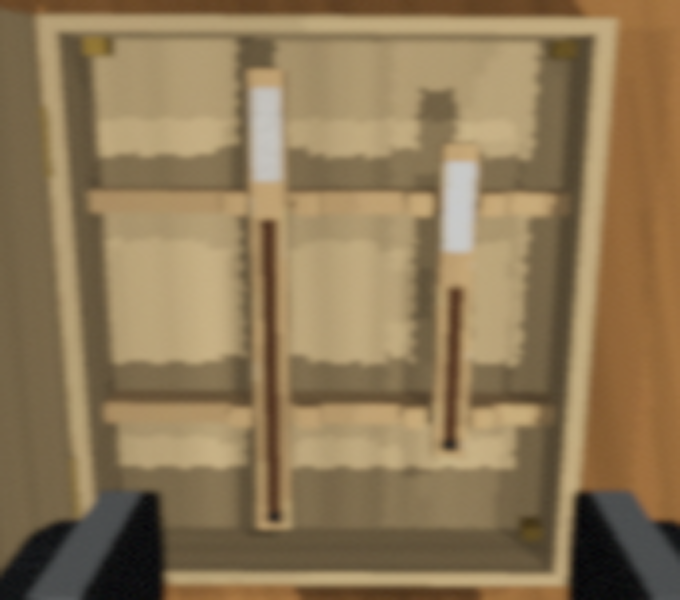

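```bash
python3 - <<'E'
from h import *
w=load('wrist7')
U=lambda p:((np.array(p,float)+.5)/[4,3]-.5+[160,70])
P=onz(w,[U((265,70)),U((274,528)),U((462,146)),U((449,455)),U((265,183)),U((268,220))],40); print(P.round(1))
d=P[1]-P[0];L=np.linalg.norm(d);d/=L;print(L,np.degrees(np.arctan2(-d[0],d[1])))
print('bare',P[0]+28*d)
C=np.array([[(38,22)],[(616,22)],[(170,575)],[(568,580)]]).reshape(-1,2)
print('rim',onz(w,U(C),56).round(1))
hinge=np.array([686.5,-257.5]); ax=np.array([.985,-.17]);ay=np.array([.17,.985])
print('pred bare',hinge-70*ax-82*ay)
s=arm.read_state();print(s['position'])
E
```

```text
[[ 597.  -354.3   40. ]
 [ 635.5 -138.7   40. ]
 [ 538.2 -311.6   40. ]
 [ 564.6 -166.5   40. ]
 [ 606.3 -306.7   40. ]
 [ 608.4 -290.3   40. ]]
219.05268023541868 -10.1319267083522
bare [ 601.92117328 -326.77916962   40.        ]
rim [[ 661.7 -384.    56. ]
 [ 484.9 -353.8   56. ]
 [ 675.5 -127.8   56. ]
 [ 531.2 -100.2   56. ]]
pred bare [ 603.61 -326.37]
[ 579.15082828 -263.99216657  313.38605308]
```

>>> carry_out:
  increments:
    - [[0.008,-0.021,0,0,0,0,-0.2],[0.008,-0.021,-0.04,0,0,-0.3,-0.2],[0.0075,-0.0205,-0.045,0,0,0,-0.2],[0,0,-0.045,0,0,0,-0.2],[0,0,-0.045,0,0,0,-0.2]]

```text
clock: 8.6
position: [602.5, -327.2, 136.5]
ee_rot: [-0.642, 0.767, -0.0, 0.0]
contact_force: [0.3, 1.2, -0.8]
gripper_width: 51.3
```

>>> carry_out:
  increments:
    - [[0,0,-0.03,0,0,0,-0.2],[0,0,-0.01,0,0,0,-0.2],[0,0,0,0,0,0,-0.2]]

```text
clock: 8.9
position: [602.2, -326.4, 97.1]
ee_rot: [-0.643, 0.766, 0.001, -0.001]
contact_force: [0.2, -0.0, 0.6]
gripper_width: 51.3
```

```bash
python3 - <<'E'
from h import *
for n in ['wrist','scene']: grab(n,n+'8')
s=arm.read_state()
for k in ('clock','position','ee_rot','contact_force','gripper_width','joints'): print(k,s[k])
E
```

```text
clock 9.0
position [ 604.10074367 -327.06912815  100.53842802]
ee_rot [-6.42661011e-01  7.66148440e-01 -1.70918856e-03  6.86548607e-04]
contact_force [ 0.42878045 -0.44586103  1.32024215]
gripper_width 51.2095930640714
joints [-0.26108398  0.59040704  0.00867169  0.00100665 -0.98547419  0.08566876]
```

View pics/wrist8.png

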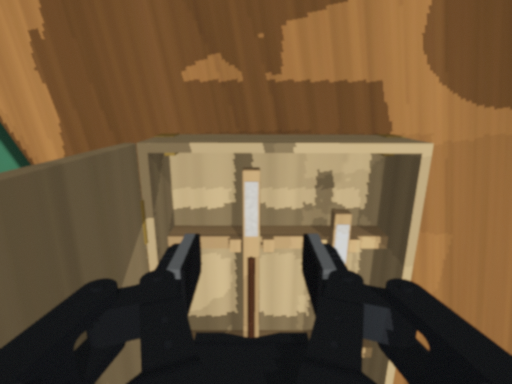

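```bash
python3 - <<'E'
from h import *
w=load('wrist8'); P=onz(w,[(251,169),(251,240),(251.5,250)],40);print(P.round(1)); d=np.array([.172,.985,0]); print(P[0]+28*d)
print(arm.read_state()['position'])
E
```

```text
[[ 597.  -355.5   40. ]
 [ 606.1 -304.2   40. ]
 [ 607.1 -296.3   40. ]]
[ 601.8339407  -327.87118722   40.        ]
[ 604.10074367 -327.06912815  100.53842802]
```

>>> carry_out:
  increments:
    - [[-0.0005,-0.0005,-0.03,0,0,0,-0.2],[0,0,-0.025,0,0,0,-0.2],[0,0,-0.015,0,0,0,-0.2],[0,0,-0.011,0,0,0,-0.2],[0,0,0,0,0,0,-0.2]]

```text
clock: 9.5
position: [602.1, -326.9, 17.0]
ee_rot: [-0.642, 0.766, 0.0, -0.0]
contact_force: [0.0, -0.1, -0.3]
gripper_width: 51.2
```

>>> carry_out:
  increments:
    - [[0,0,0,0,0,0,-0.2],[0,0,0,0,0,0,-0.2]]

```text
clock: 9.7
position: [603.3, -327.4, 19.0]
ee_rot: [-0.642, 0.766, -0.001, 0.001]
contact_force: [-0.0, 0.3, 0.2]
gripper_width: 51.0
```

```bash
python3 - <<'E'
from h import *
for n in ['wrist','scene']: grab(n,n+'9')
s=arm.read_state()
for k in ('clock','position','ee_rot','contact_force','gripper_width','joints'): print(k,s[k])
E
```

```text
clock 9.8
position [ 602.92722692 -327.241139     18.66069766]
ee_rot [-6.42395152e-01  7.66372848e-01 -9.19079560e-04  5.31547615e-04]
contact_force [ 0.50142136  0.25061644 -0.04799642]
gripper_width 51.147350536771505
joints [-2.62079485e-01  6.78638016e-01 -6.00432775e-02  2.49316028e-04
 -8.29999593e-01  8.63550267e-02]
```

View pics/wrist9.png

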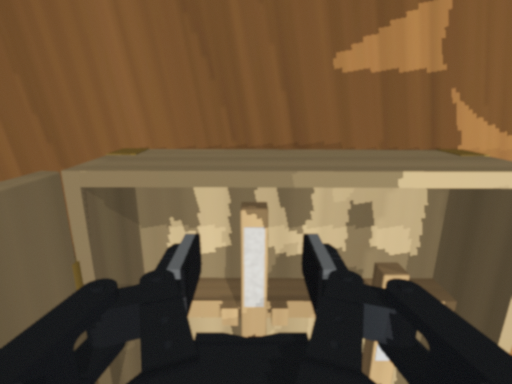

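>>> carry_out:
  increments:
    - [[-0.001,0,-0.002,0,0,0,0.3],[0,0,0,0,0,0,1],[0,0,0,0,0,0,1],[0,0,0,0,0,0,1],[0,0,0,0,0,0,1]]

```text
clock: 10.3
position: [601.2, -327.0, 15.6]
ee_rot: [-0.642, 0.766, 0.0, -0.0]
contact_force: [-0.0, 0.7, 1.2]
gripper_width: 11.1
```

>>> carry_out:
  increments:
    - [[0,0,0,0,0,0,1],[0,0,0,0,0,0,1]]

```text
clock: 10.5
position: [601.2, -327.0, 15.5]
ee_rot: [-0.642, 0.766, 0.0, -0.0]
contact_force: [-0.4, 0.8, 0.9]
gripper_width: 10.7
```

```bash
python3 - <<'E'
from h import *
for n in ['wrist','scene']: grab(n,n+'10')
s=arm.read_state()
for k in ('clock','position','ee_rot','contact_force','gripper_width','joints'): print(k,s[k])
E
```

```text
clock 10.6
position [ 601.22711927 -327.01691597   15.55396358]
ee_rot [-6.42338724e-01  7.66420879e-01 -7.00013506e-06 -2.05990755e-05]
contact_force [-1.23587535  0.25536763  2.46936386]
gripper_width 10.891655283152
joints [-2.62479574e-01  6.81050948e-01 -6.47927256e-02  5.68789138e-05
 -8.24964812e-01  8.67363818e-02]
```

View pics/wrist10.png

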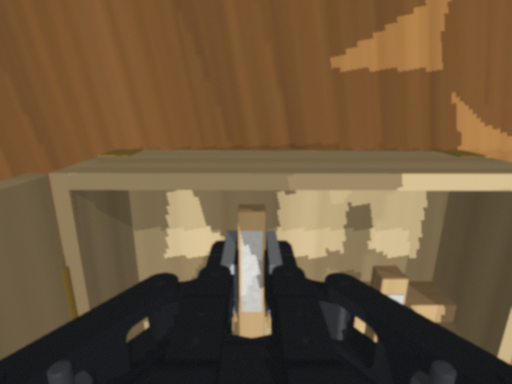

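>>> carry_out:
  increments:
    - [[0,0,0.008,0,0,0,1],[0,0,0.015,0,0,0,1],[0,0,0.02,0,0,0,1],[0,0,0.025,0,0,0,1],[0,0,0.025,0,0,0,1]]

```text
clock: 11.1
position: [601.5, -327.1, 110.6]
ee_rot: [-0.642, 0.766, -0.001, 0.0]
contact_force: [0.4, -1.1, -0.7]
gripper_width: 11.0
```

>>> carry_out:
  increments:
    - [[0,0,0.015,0,0,0,1],[0,0,0.007,0,0,0,1],[0,0,0,0,0,0,1],[0,0,0,0,0,0,1]]

```text
clock: 11.5
position: [600.6, -326.7, 129.3]
ee_rot: [-0.642, 0.767, 0.001, -0.0]
contact_force: [-0.9, 0.6, -0.2]
gripper_width: 10.9
```

```bash
python3 - <<'E'
from h import *
for n in ['wrist','scene']: grab(n,n+'11')
s=arm.read_state()
for k in ('clock','position','ee_rot','contact_force','wrist_torque','gripper_width','joints'): print(k,s[k])
E
```

```text
clock 11.6
position [ 600.42639506 -326.70342146  128.77408852]
ee_rot [-6.42248154e-01  7.66495326e-01  1.30902588e-03 -7.14094296e-04]
contact_force [ 0.55504553 -0.02600919 -1.07925404]
wrist_torque [-0.01187293 -0.01070452  0.01276819]
gripper_width 10.890157161406897
joints [-2.62503979e-01  5.61885557e-01  3.49380232e-02 -3.83150531e-04
 -1.04681258e+00  8.67571087e-02]
```

View pics/scene11.png

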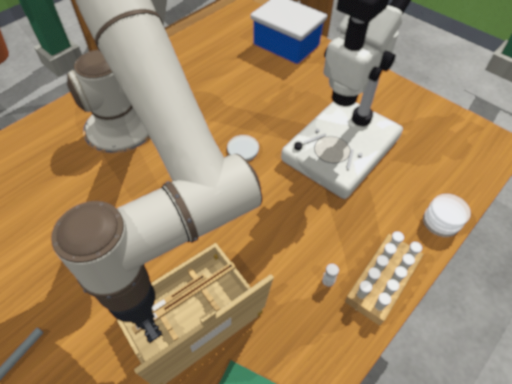

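View pics/wrist11.png

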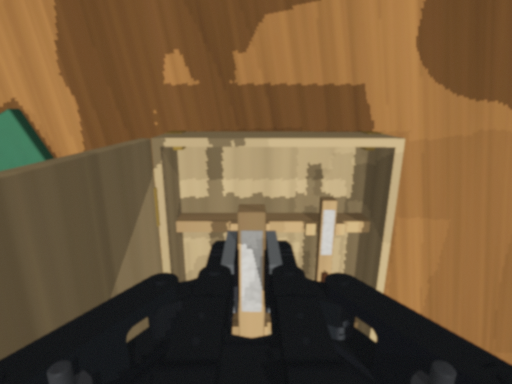

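>>> carry_out:
  increments:
    - [[-0.006,0.015,0,0,0,-1,1],[-0.011,0.03,0,0,0,-4,1],[-0.011,0.034,0,0,0,-4,1],[-0.011,0.034,0,0,0,-4,1],[-0.011,0.034,0,0,0,-4,1]]

```text
clock: 12.1
position: [550.1, -178.8, 129.3]
ee_rot: [-0.521, 0.854, 0.001, -0.001]
contact_force: [0.8, 1.1, -0.5]
gripper_width: 10.5
```

>>> carry_out:
  increments:
    - [[-0.011,0.034,0,0,0,-4,1],[-0.011,0.034,0,0,0,-4,1],[-0.011,0.034,0,0,0,-4,1],[-0.011,0.034,0,0,0,-4,1],[-0.011,0.034,0,0,0,-2,1]]

```text
clock: 12.6
position: [495.2, -8.9, 129.6]
ee_rot: [-0.381, 0.925, 0.0, -0.001]
contact_force: [1.0, -0.1, 0.1]
gripper_width: 11.1
```

>>> carry_out:
  increments:
    - [[-0.011,0.03,-0.006,0,0,0,1],[-0.009,0.025,-0.006,0,0,0,1],[-0.006,0.015,-0.004,0,0,0,1],[0,0,0,0,0,0,1],[0,0,0,0,0,0,1]]

```text
clock: 13.1
position: [470.0, 60.0, 114.0]
ee_rot: [-0.383, 0.924, -0.0, -0.001]
contact_force: [-1.0, -0.1, 0.3]
gripper_width: 10.9
```

```bash
python3 - <<'E'
from h import *
for n in ['top','scene','wrist']: grab(n,n+'12')
s=arm.read_state()
for k in ('clock','position','ee_rot','contact_force','wrist_torque','gripper_width','joints'): print(k,s[k])
E
```

```text
clock 13.25
position [470.53613816  59.37646781 114.3809916 ]
ee_rot [-3.81603577e-01  9.24326082e-01 -4.66576602e-05 -3.94546621e-05]
contact_force [-0.08871363  0.00191424  0.36773729]
wrist_torque [-0.02497707  0.01313715 -0.0065311 ]
gripper_width 10.753476613402537
joints [ 4.69248953e-01  2.58970961e-01 -5.14223748e-01  1.21422213e-04
 -7.97687537e-01 -1.25706900e+00]
```

View pics/scene12.png

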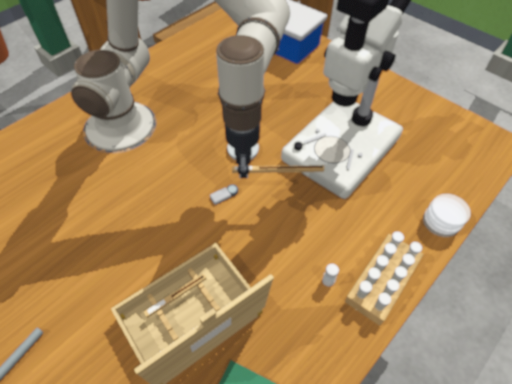

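View pics/top12.png

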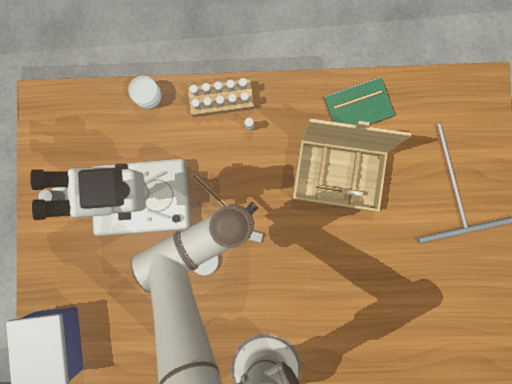

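```bash
python3 - <<'E'
from h import *
for n,(x,y,w,h),f in (('top',(180,160,90,70),6),('scene',(225,130,115,60),6)):
    c=load(n+'12')['color'][:,:,::-1]; cv2.imwrite(f'pics/{n}12c.png',cv2.resize(c[y:y+h,x:x+w],None,fx=f,fy=f,interpolation=cv2.INTER_CUBIC))
a=load('top12')
for z in (350,400,450,500): print(z,onz(a,[(150,270),(232,227),(135,245),(135,290)],z).round(0).tolist())
E
```

```text
350 [[372.0, 254.0, 350.0], [465.0, 64.0, 350.0], [430.0, 288.0, 350.0], [328.0, 289.0, 350.0]]
400 [[380.0, 238.0, 400.0], [467.0, 60.0, 400.0], [434.0, 270.0, 400.0], [339.0, 271.0, 400.0]]
450 [[388.0, 223.0, 450.0], [470.0, 56.0, 450.0], [439.0, 253.0, 450.0], [349.0, 254.0, 450.0]]
500 [[396.0, 208.0, 500.0], [473.0, 52.0, 500.0], [444.0, 236.0, 500.0], [360.0, 236.0, 500.0]]
```

View pics/top12c.png

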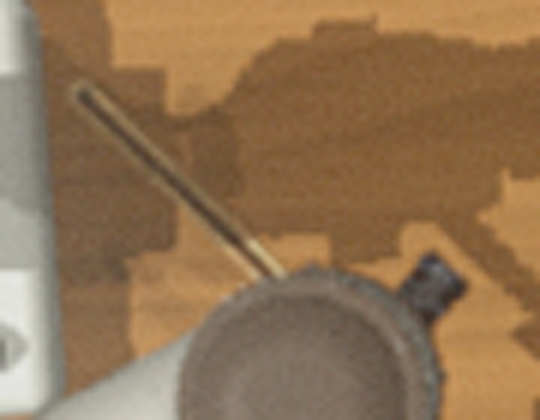

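View pics/scene12c.png

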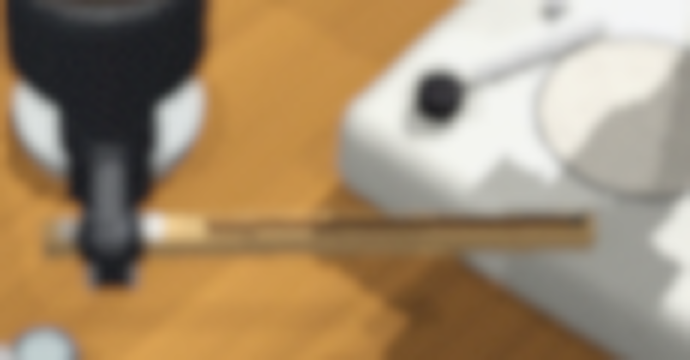

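```bash
python3 - <<'E'
from h import *
a=load('top12');b=load('scene12')
T=lambda p:((np.array(p,float)+.5)/6-.5+[180,160]); S=lambda p:((np.array(p,float)+.5)/6-.5+[225,130])
p=tri([a,b],[[T((78,90))],[S((592,216))]]);print('tip',p)
p=tri([a,b],[[T((248,243))],[S((207,221))]]);print('core start',p)
for tcpx in [470.3]:
    d=np.array([.7074,.7068]);print('pred tip',np.array([470.3,59.7])+191.5*d,'pred core start',np.array([470.3,59.7])+36.5*d,114.3+24.5)
E
```

```text
tip [605.74149984 190.42377352 145.94041816]
core start [516.95371612  93.83658784 158.36694913]
pred tip [605.7671 195.0522] pred core start [496.1201  85.4982] 138.8
```

```bash
python3 - <<'E'
from h import *
a=load('top12');b=load('scene12')
g=np.array([470.3,59.7]);d=np.array([.7075,.7067])
P=[np.r_[g+t*d,138.8] for t in (191.5,36.5,-28)]
inv=lambda q,o:(q-o+.5)*6-.5
print('scene crop',inv(proj(b,P),np.array([225,130])).round(1),'top crop',inv(proj(a,P),np.array([180,160])).round(1))
P2=np.array(P)+[0,0,10];print(inv(proj(b,P2),np.array([225,130])).round(1))
E
```

```text
scene crop [[597.4 221. ]
 [206.5 229.1]
 [ 43.2 232.5]] top crop [[ 71.6  91.9]
 [305.8 315.6]
 [404.4 409.8]]
[[601.  204.8]
 [206.9 212.9]
 [ 42.2 216.3]]
```

>>> carry_out:
  increments:
    - [[-0.006,0.016,0,0,0,0,1],[-0.008,0.024,0,0,0,0,1],[-0.008,0.024,-0.001,0,0,0,1],[-0.008,0.024,-0.001,0,0,0,1],[-0.006,0.016,-0.001,0,0,0,1]]

```text
clock: 13.75
position: [434.4, 164.7, 111.6]
ee_rot: [-0.382, 0.924, 0.0, 0.0]
contact_force: [1.2, 0.1, -0.8]
gripper_width: 10.7
```

>>> carry_out:
  increments:
    - [[-0.005,0.013,-0.0005,0,0,0,1],[-0.0025,0.007,0,0,0,0,1],[-0.0015,0.004,0,0,0,0,1],[0,0,0,0,0,0,1],[0,0,0,0,0,0,1]]

```text
clock: 14.25
position: [425.3, 187.6, 110.9]
ee_rot: [-0.382, 0.924, -0.0, -0.0]
contact_force: [-0.3, 1.2, -0.1]
gripper_width: 10.9
```

```bash
python3 - <<'E'
from h import *
for n in ['top','scene','wrist']: grab(n,n+'13')
s=arm.read_state()
for k in ('clock','position','ee_rot','contact_force','gripper_width','joints'): print(k,s[k])
c=load('scene13')['color'][:,:,::-1]; cv2.imwrite('pics/s13c.png',cv2.resize(c[60:200,210:410],None,fx=4,fy=4,interpolation=cv2.INTER_CUBIC))
E
```

```text
clock 14.4
position [425.34467771 187.57092306 110.90903487]
ee_rot [-3.81773560e-01  9.24255887e-01 -2.70420023e-05 -5.46711425e-05]
contact_force [-0.13964262 -0.26236217  1.01567693]
gripper_width 11.002681228654987
joints [ 7.66251624e-01  2.49465356e-01 -5.39790108e-01  1.46676255e-05
 -7.81662411e-01 -1.55362947e+00]
```

View pics/s13c.png

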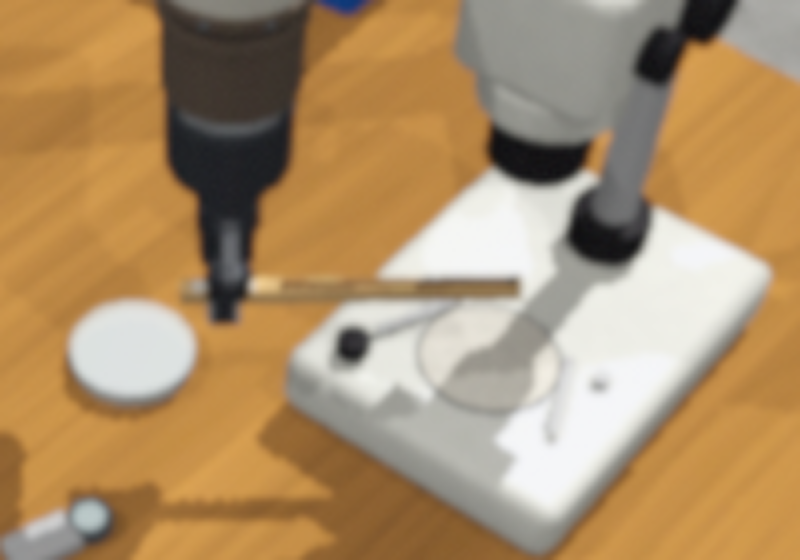

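View pics/top13.png

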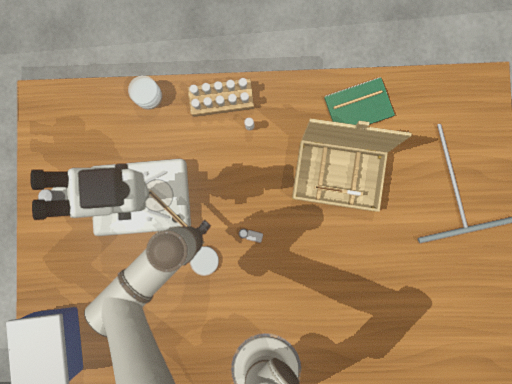

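View pics/wrist13.png

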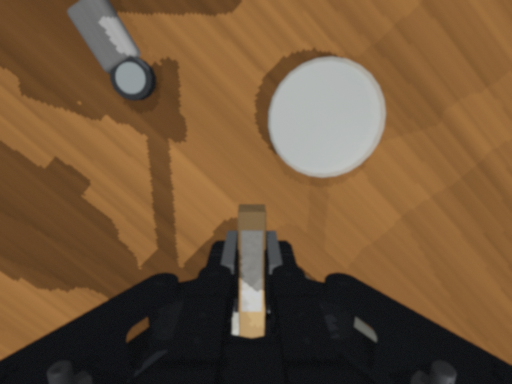

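```bash
python3 - <<'E'
from h import *
b=load('scene13');a=load('top13')
inv=lambda q:(q-[210,60]+.5)*4-.5
A=(554,316)
print('axis 235,135,55 at',A,inv(proj(b,[[*A,235],[*A,135],[*A,55]])).round(1))
th=np.linspace(0,2*np.pi,60,endpoint=False)
for z,r in((235,31),):
    e=inv(proj(b,np.c_[A[0]+r*np.cos(th),A[1]+r*np.sin(th),0*th+z])); print('lens x range',e[:,0].min(),e[:,0].max(),'bottom',e[:,1].max())
for r in (30,35,40):
    e=inv(proj(b,np.c_[A[0]+r*np.cos(th),A[1]+r*np.sin(th),0*th+55])); print('disc',r,e.min(0),e.max(0))
g=np.array([425.35,187.6]);d=np.array([.7075,.7067])
print('bark,tip',inv(proj(b,[np.r_[g+181.5*d,135.4],np.r_[g+191.5*d,135.4]])).round(1), g+181.5*d)
# disc by mask in top
c=a['color'][:,:,::-1];cv2.imwrite('pics/t13c.png',cv2.resize(c[150:245,80:215],None,fx=5.5,fy=5.5,interpolation=cv2.INTER_CUBIC))
invt=lambda q:(q-[80,150]+.5)*5.5-.5
print('top: disc',invt(proj(a,[[*A,55]])),'tip',invt(proj(a,[np.r_[g+191.5*d,135.4]])))
E
```

```text
axis 235,135,55 at (554, 316) [[536.6 162.2]
 [508.5 282. ]
 [489.  365.4]]
lens x range 483.88823134321296 589.4673104160745 bottom 198.35772354498476
disc 30 [444.74952523 332.81400419] [533.40705689 399.04198346]
disc 35 [437.39080543 327.48081349] [540.82441023 404.75364652]
disc 40 [430.03663731 322.17519301] [548.24623118 410.49604626]
bark,tip [[508.2 281.5]
 [523.7 281.2]] [553.76125 315.86605]
top: disc [[431.88580553 250.00253823]] tip [[375.42305161 232.49097074]]
```

View pics/t13c.png

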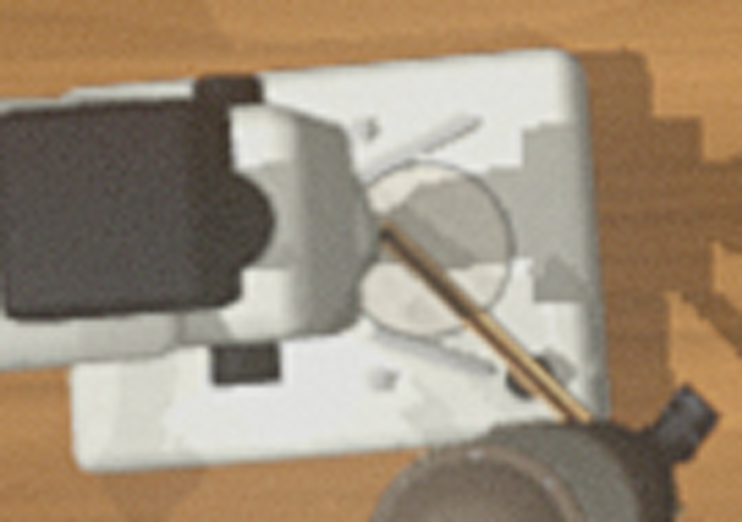

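```bash
python3 - <<'E'
from h import *
b=load('scene13');c=b['color'][:,:,::-1]
cv2.imwrite('pics/s13d.png',cv2.resize(c[85:169,300:366],None,fx=7,fy=7,interpolation=cv2.INTER_CUBIC))
E
```

```text
(no output)
```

View pics/s13d.png

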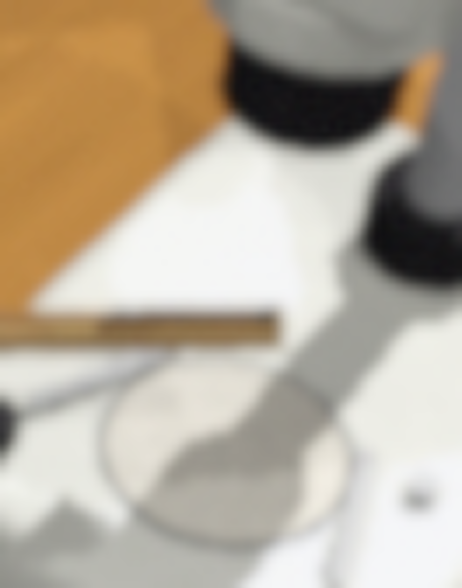

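>>> carry_out:
  increments:
    - [[0.001,0.002,0,0,0,0,1],[0.001,0.003,-0.0005,0,0,0,1],[0.001,0.002,0,0,0,0,1],[0,0,0,0,0,0,1],[0,0,0,0,0,0,1]]

```text
clock: 14.9
position: [428.2, 195.1, 110.3]
ee_rot: [-0.382, 0.924, -0.0, -0.0]
contact_force: [-1.2, 0.2, -1.2]
gripper_width: 11.0
```

```bash
python3 - <<'E'
from h import *
for n in ['scene','top']: grab(n,n+'14')
s=arm.read_state()
for k in ('clock','position','ee_rot','contact_force','gripper_width','joint_vel'): print(k,s[k])
b=load('scene14');c=b['color'][:,:,::-1]
cv2.imwrite('pics/s14d.png',cv2.resize(c[60:160,270:400],None,fx=6,fy=6,interpolation=cv2.INTER_CUBIC))
# per-feature relative check in scene camera
bark=onz(b,[(339.1,129.7)],135.4)[0]
print('old tip',bark,'lens',onz(b,[(345.2,97.0)],235),'disc',onz(b,[(332.4,149.6)],55))
a=load('top14'); print('top disc',onz(a,[(156.9,195.1-.0)],55))
E
```

```text
clock 15.0
position [428.17346193 194.97473926 110.37967203]
ee_rot [-3.82142917e-01  9.24103231e-01 -2.51897018e-05 -8.88288481e-05]
contact_force [ 0.42554526  0.15103519 -0.6525918 ]
gripper_width 10.972455594224437
joint_vel [-0.00045121 -0.00143493 -0.00050806  0.00168334 -0.00014025 -0.00027166]
old tip [557.63503541 321.01756026 135.4       ] lens [[549.88865536 327.44391361 235.        ]] disc [[552.01786061 321.00948637  55.        ]]
top disc [[553.93883921 319.78810383  55.        ]]
```

View pics/s14d.png

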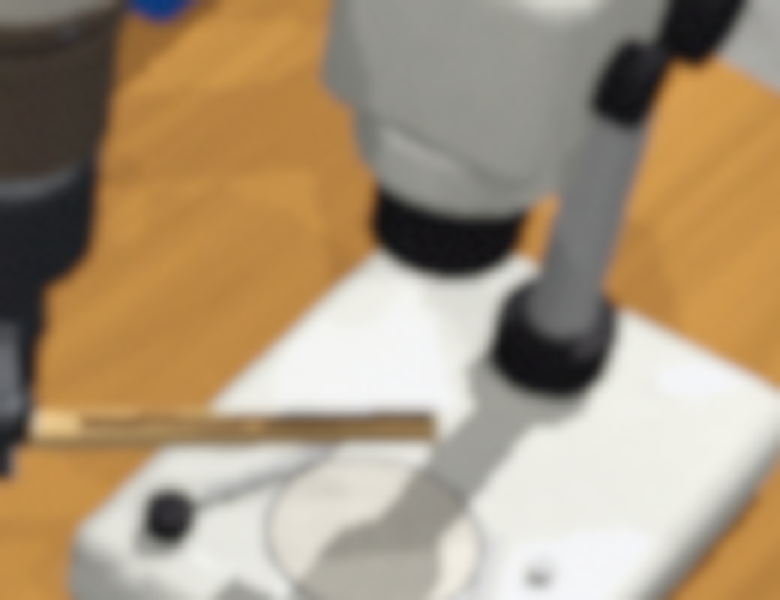

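```bash
python3 -c "
from bench import job_done
print(job_done())"
```

```text
the job is handed in; nothing more can be done
None
```

I opened the lid by its tongue to about 1.7 rad and let go; it stayed open. I then took the long mount out by its bare end. I handed the job in at 15 s with the mount held level under the lens. Its bark end comes in at about 45° from the front left, to keep the forearm clear of the microscope.

**Last checks:**
- **Bark end:** the scene and top cameras put it within about 4 mm of the optical axis. Its top is at z ≈ 135 mm, worked out from the tool height and where the mount was gripped.
- **Mount:** it was level to within about 1°, measured just before it went under the lens. It stayed gripped (opening 11 mm), and joint speeds were close to zero.
- **Surroundings:** the forces I read were only about 1–2 N after the grasp, with no sign of touching the microscope. The pictures show the short mount in its groove, and the Petri dish, vial and loupe looked unmoved; I did not measure these.

**Disagreements:** the cameras differed by up to about 8 mm on where the optical axis is, depending on whether I used the lens, stage plate or base. The arm's own pose put the bark end about 3 mm away from where the cameras saw it. I used a compromise position, shifting the mount by 3 mm in x and 7 mm in y at the end. The offset should stay inside the 15 mm limit, but I could not measure it exactly.

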